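Reject the rattling diffuser cassettes

TASK

In some of the three sealed diffuser cassettes on the round platter the heavy ceramic block has come off its clips; it cannot be seen, only felt shifting when the cassette is lifted and tilted end to end. Find out which these are and lay each loose one flat in the grey reject tray, and leave each sound one lying level in its own place on the platter, within a few centimetres of where it was. Set the cassettes down without dropping them, and leave the vials and jars around them standing where they are.

Things in the scene. Friction and masses are not known exactly. Their poses are not given: they have to be found in the camera images.
- cassette_1_mid (a point): Centre (half-way up, 23 mm above the underside) of one of three outwardly equal sealed cassettes, 170 long x 56 wide x 46 mm high, ribbed aluminium with a black cap at each end, 0.4 to 0.6 kg in all, lying flat on the platter. x along its length, y across its width, z up. Its number, place and weight say nothing of whether it is loose; one or more are.
- cassette_2_mid (a point): Centre of another cassette, same size and axes. Each holds a 0.25 kg ceramic block: clipped at the middle in a sound one; in a loose one it slides along x, up to 36 mm either way from the middle, when an end is tipped down by more than about 18 degrees (26 degrees for 0.5 s brings it to the end), and it stays where it stopped once the cassette is level.
- cassette_3_mid (a point): Centre of another cassette, same size and axes. Held by its middle and level, a loose one changes its moment about its y axis by about 0.17 N m between having been tipped to one end and to the other; a sound one does not change. Grip it firmly at the middle: off centre it may swivel in the fingers.
- platter: Round steel platter, 430 mm across, fixed, its flat top 16 mm above the bench; origin at its centre on the bench, z up. A thin rail runs round its edge, 36 mm above the bench. The cassettes lie side by side on it, middles about 100 mm apart along its y, lengths roughly along its x; three small vials stand near the rim beyond the ends of the cassettes.
- tray: Reject tray: empty open grey plastic tray, 250 x 250 mm outside, walls 5 mm thick and 30 mm high, inner floor 5 mm above the bench, fixed on the bench to the robot's left. Origin at its centre on the bench, x and y along its sides, z up. Two cassettes fit in it side by side with room for fingers.
- vial_a: Small capped glass vial, 32 mm across, 66 mm high, on the platter near its +x rim; a bystander to be left standing. Origin at the centre of its underside.
- vial_b: Small capped glass vial, 32 mm across, 66 mm high, on the platter near its +x rim; a bystander to be left standing. Origin at the centre of its underside.
- vial_c: Small capped glass vial, 32 mm across, 66 mm high, on the platter near its -x rim; a bystander to be left standing. Origin at the centre of its underside.
- jar: Glass jar with black cap, 60 mm across, 75 mm high; a bystander to be left standing. Origin at the centre of its underside.
Mind the look-alikes: they are no part of the job. What is shaped like the part that bears cassette_2_mid but green is not meant.

How it is judged (in metres and radians):
At the end, for the whole second after the job is handed in: The two cassettes with loose blocks (block_a, block_b; whichever they are in) lie flat within 7 degrees on the tray floor, middles within 110 mm of its centre along each side; the one with the clipped block_c lies level on the platter within 40 mm of its start; all at rest (angle between each of cassette_1_mid, cassette_2_mid, cassette_3_mid's own z axis and vertical below 0.12 rad and ((x of cassette_1_mid in the frame of tray between -0.11 and 0.11 m and y of cassette_1_mid in the frame of tray between -0.11 and 0.11 m and height (world z) of cassette_1_mid below 0.034 m) or distance of cassette_1_mid from where it was at the start of the episode below 0.04 m) and ((x of cassette_2_mid in the frame of tray between -0.11 and 0.11 m and y of cassette_2_mid in the frame of tray between -0.11 and 0.11 m and height (world z) of cassette_2_mid below 0.034 m) or distance of cassette_2_mid from where it was at the start of the episode below 0.04 m) and ((x of cassette_3_mid in the frame of tray between -0.11 and 0.11 m and y of cassette_3_mid in the frame of tray between -0.11 and 0.11 m and height (world z) of cassette_3_mid below 0.034 m) or distance of cassette_3_mid from where it was at the start of the episode below 0.04 m) and x of block_a in the frame of tray between -0.13 and 0.13 m and y of block_a in the frame of tray between -0.13 and 0.13 m and x of block_b in the frame of tray between -0.13 and 0.13 m and y of block_b in the frame of tray between -0.13 and 0.13 m and distance of block_c from where it was at the start of the episode below 0.045 m and linear speed of each of cassette_1, cassette_2, cassette_3 below 0.02 m/s); the robot touches nothing.
It fails at once if a cassette is dropped: it moves faster than 0.8 m/s with no finger on it ((linear speed of cassette_1 above 0.8 m/s and contact force between cassette_1 and the fingers below 0.1 N) or (linear speed of cassette_2 above 0.8 m/s and contact force between cassette_2 and the fingers below 0.1 N) or (linear speed of cassette_3 above 0.8 m/s and contact force between cassette_3 and the fingers below 0.1 N)).
It fails at once if a vial or the jar is knocked over or pushed more than 30 mm (distance of any of vial_a, vial_b, vial_c, jar from where it was at the start of the episode above 0.03 m or angle between any of vial_a, vial_b, vial_c, jar's own z axis and vertical above 0.5 rad).
It also fails if it takes over 72 s, if anything falls off the work surface, if the arm or the gripper's body presses on something with over 40 N, if the wrist force passes 120 N, or if a joint passes its speed limit or range.

ROBOT

A 6-joint arm with a two-finger parallel gripper is mounted at the origin on the work surface. World frame = base frame: x ahead of the robot, y to its left, z up, the work surface at z = 0. Lengths are in m, angles in degrees, forces in N, time in s.
With the tool pointing down it reaches from about 0.35 to 0.875 m from the base axis. Payload 4.2 kg.
Tool frame: the origin (TCP) lies on the front face of the gripper's body, between the roots of the fingers; the fingertips stand 70 mm ahead of it and the grasp point (between the pads) lies 51 mm ahead of it; x points along the fingers, y is the direction in which the jaws open and shut, and the axes are right-handed (so a half turn about x gives the same grasp; the last joint's range is limited). The gripper opens to 87 mm and grips with 3 to 60 N. Pads are 19 mm wide; open, the fingers measure 117 mm over their backs; the gripper's body (75 mm by 190 mm) begins 51 mm behind the grasp point.
Start: joints at [-52.735, 22.042, 0.453, 0, -68.411, -14.817], TCP at [0.239, -0.578, 0.292] pointing down, gripper open.
Joint ranges: [-179.83, 179.83], [-69.29, 118.12], [-61.27, 80.66], [-181.25, 117.63], [-171.15, -9.14], [-177.46, 177.46]. Speed limits (degrees/s): [159.86, 159.86, 180, 180, 180, 180].

INTERFACE

Orientations are given as a 3x3 rotation matrix whose columns are the frame's x, y, z axes.
In Python, from station import r, viewer, spotter gives the robot as it stands.
- The arm moves only by the tool move_arm, never from a script. Its argument "series" is a list that holds one entry, the list of rows, each a list of 7 numbers: the turn, a rotation vector about the world's x, y, z scaled (see below), then the shift along the world's x, y, z scaled (see below), then the opening, from 0 (shut) to 1 (fully open). A call has 1 to 20 rows; each row shifts and turns the pose as measured when the row begins; what a row does not reach is not made up. The controller multiplies each number of a shift by 60 mm and each number of a turn by 8 degrees. A row lasts 1/8 s, in which the tool goes at most 62.5 mm and 10.7 degrees, less where a joint would pass 70% of its speed; a pose out of reach is approached as far as the arm can. A call with a number of a shift or a turn outside -1 to 1 is refused whole. A call with a gripper value outside its range is refused whole. The fingers move at their own pace and stop on an object; the grip force is fixed at half the most. Time passes only in rows, so rows that do not move let the fingers close. It gives the time, the measured TCP pose, the force and the opening at its end, in the units of the state.
- r.sense(): the state, without advancing time (a new reading comes with each control period).
- viewer.capture(name): name is "scene" or "top"; returns (picture, depth): 420x560x3 uint8, red, green, blue; 420x560 float32, m along the optical axis (not along the pixel's ray), 0 where there is no reading.
- viewer.camera_params(name): a dict with "mtx" (3x3 intrinsics, pixels), "pose" (4x4, takes a point from camera to world coordinates). Camera axes: x right, y down, z forward; pixel columns grow to the right and rows downward; lengths in m; the calibration is good to about 2 mm. A picture is of the moment at which its call begins. camera_params takes no time and is no camera call.
- r.finish_job(): hands the job in, once; it reports no verdict.
Trained networks look in the newest picture that a camera, given by its name, has taken for a name from the list of things; names that differ only in an ending like _2 or _b are one class to them, and where a whole thing is asked for, a point or a joint stands for the part that bears it (a point fixed in the world has none). Each returns a list of dicts, best first, with "conf" (0 to 1); they miss things now and then, are a little off and sometimes report something else, mostly with a low value. They report only what shows in the picture. A call takes as long as a camera call. They do not tell look-alikes from the thing itself.
- spotter.find_in(camera, name): "centre" ([column, row] in pixels, amid what is visible of it).
- spotter.trace(camera, name): "mask" (420x560 bool, what is visible of it) and "centre" ([column, row] in pixels, amid what is visible of it).
The state is a dict: "time_s": time; "joints": joint angles; "joint_velocities": joint speeds; "effort": joint torques, N m; "tcp_pos": TCP position; "ee_rot": TCP orientation; "wrist_force": force on the tool from outside, world axes, zero at the start; "moment": the same for the moment, N m; "gripper_width": opening from 0.0 (shut) to 1.0 (fully open).
Only numpy, scipy, OpenCV 4.12 (cv2) and the standard library are available. Lean on these libraries where they do the work, as an engineer would, in place of code of your own. Each camera call takes 0.05 s, during which the arm holds its last target.

## Working session

There is one attempt and no reset: what is moved stays moved. The work goes in short steps, Python scripts to look and compute and a tool call to move; the robot and the scene stay as the last step left them, time stands still between calls to the robot, and variables do not carry over. Pictures are saved under pics/ and viewed, and the job is handed in when it is done.

Besides the shell and the picture viewer there is one more tool, called after "Call:" in YAML: its name, and indented under it one key for each argument. move_arm: Moves the arm, as the interface text tells. Its arguments: {"type":"object","properties":{"series":{"type":"array","items":{"type":"array","items":{"type":"array","items":{"type":"number","minimum":-1,"maximum":1}}}}},"required":["series"]}

```bash
mkdir -p pics; ls; cat > h.py <<'E'
import numpy as np, cv2
from station import r, viewer, spotter
def cap(n,f):
    p,d=viewer.capture(n); cv2.imwrite('pics/'+f+'.png',p[:,:,::-1]); return p,d
def cloud(n,d):
    c=viewer.camera_params(n);K=np.array(c['mtx']);T=np.array(c['pose'])
    v,u=np.mgrid[:d.shape[0],:d.shape[1]]
    P=np.stack([(u-K[0,2])/K[0,0]*d,(v-K[1,2])/K[1,1]*d,d],-1)
    W=P@T[:3,:3].T+T[:3,3]; W[d<=0]=np.nan
    return W
E
python3 - <<'E'
from h import *
p,d=cap('top','top0');p2,d2=cap('scene','sc0')
np.save('d.npy',d);np.save('d2.npy',d2)
s=r.sense();print({k:np.round(v,3).tolist() for k,v in s.items()})
for n in['top','scene']:
    c=viewer.camera_params(n);print(n,np.round(c['mtx'],1).tolist(),np.round(c['pose'],3).tolist())
E
```

```text
pics
{'time_s': 0.1, 'joints': [-52.734, 22.087, 0.387, -0.023, -68.413, -14.818], 'joint_velocities': [-0.021, -0.043, 0.264, 0.112, 0.039, -0.111], 'effort': [-0.0, -39.169, 18.793, 4.232, 0.013, -0.0], 'tcp_pos': [0.239, -0.577, 0.291], 'ee_rot': [[-0.001, -0.382, 0.924], [0.002, 0.924, 0.382], [-1.0, 0.002, -0.0]], 'wrist_force': [0.961, -0.124, 0.054], 'moment': [0.004, 0.041, -0.007], 'gripper_width': 1.005}
top [[489.7, 0.0, 287.4], [0.0, 489.7, 207.2], [0.0, 0.0, 1.0]] [[0.012, -0.983, 0.181, 0.265], [-1.0, -0.01, 0.01, 0.012], [-0.008, -0.181, -0.983, 1.232], [0.0, 0.0, 0.0, 1.0]]
scene [[382.2, 0.0, 284.0], [0.0, 382.2, 205.6], [0.0, 0.0, 1.0]] [[-0.446, 0.49, -0.749, 1.157], [0.895, 0.232, -0.381, 0.363], [-0.013, -0.841, -0.542, 0.532], [0.0, 0.0, 0.0, 1.0]]
```

View pics/top0.png

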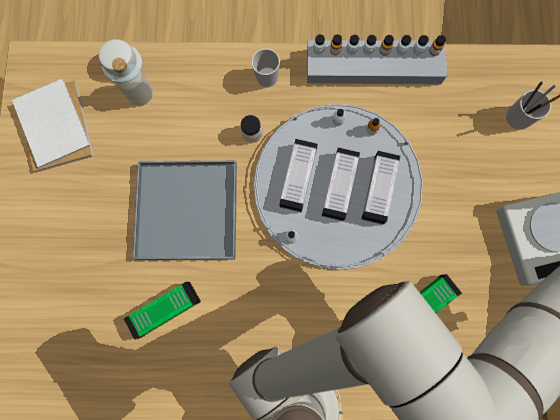

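View pics/sc0.png

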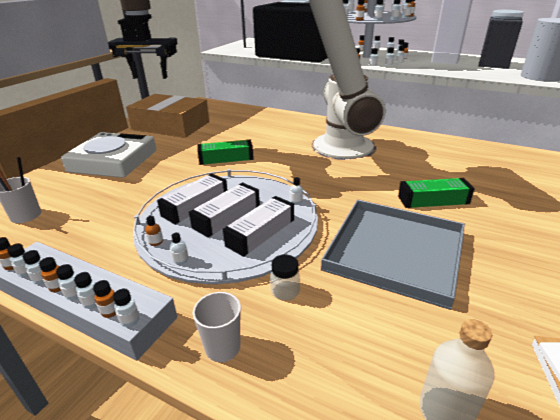

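The top view shows three cassettes near (298,175), (341,183) and (381,187). The vials are at (339,117), (374,125) and (291,236), the jar is at (251,128) and the tray is at (186,210). The two green bodies are look-alikes and stay where they are.

```bash
python3 - <<'E'
from h import *
d=np.load('d.npy');W=cloud('top',d)
m=((W[...,2]>0.052)&(W[...,2]<0.072)).astype(np.uint8)
n,l,st,c=cv2.connectedComponentsWithStats(m)
for i in range(1,n):
    if st[i,4]<60: continue
    P=W[l==i]; q=cv2.minAreaRect((P[:,:2]*1000).astype(np.float32)); print(c[i].round(),st[i,4],'z',np.nanmedian(P[:,2]).round(4),np.round(q[0],1),np.round(q[1],1),round(q[2],1))
# tray: wall tops
m=((W[...,2]>0.022)&(W[...,2]<0.04)&(W[...,1]>.16)&(W[...,1]<.5)&(W[...,0]>.2)&(W[...,0]<.6)); P=W[m]
q=cv2.minAreaRect((P[:,:2]*1000).astype(np.float32));print('tray',q,P.min(0),P.max(0))
for pt in [(341,183),(186,210),(320,230),(339,113),(374,122),(291,233),(251,123)]: print(pt,W[pt[1],pt[0]].round(3))
for r_ in spotter.trace('top','cassette_1_mid'):
    P=W[r_['mask']];P=P[(P[:,2]>.052)];q=cv2.minAreaRect((P[:,:2]*1000).astype(np.float32)); print('tr',r_['conf'],np.round(r_['centre']),np.round(q[0],1),np.round(q[1],1),round(q[2],1))
for nm in ['platter','vial_a','jar','tray']:
  for q in spotter.trace('top',nm): 
    P=W[q['mask']];print(nm,round(q['conf'],2),np.round(q['centre']),np.nanmean(P,0).round(3),((np.nanmin(P,0)+np.nanmax(P,0))/2).round(3),np.nanmax(P[:,2]).round(3))
E
```

```text
[114.  53.] 671 z 0.0603 [880.9 477.9] [81.7 87.5] 31.5
[265.  58.] 107 z 0.0614 [864.8  88. ] [29.2 60.8] 12.3
[267.  77.] 65 z 0.0616 [822.7  83.1] [22.1 61.8] 3.2
[139.  92.] 109 z 0.0624 [779.1 409.9] [27.6 68. ] 37.5
[521. 115.] 130 z 0.0623 [ 722.9 -563.2] [70.3 28. ] 40.1
[339. 117.] 75 z 0.058 [ 717.1 -102.5] [27.9 29.5] 63.9
[250. 125.] 286 z 0.0684 [687.6 120. ] [48.6 49.2] 58.1
[374. 126.] 78 z 0.0581 [ 692.2 -189.5] [28.4 25.1] 55.4
[298. 174.] 1544 z 0.0613 [565.3  -1.4] [ 56.8 172.1] 77.2
[341. 183.] 1573 z 0.0614 [ 543.7 -106.4] [ 56.4 172.1] 77.2
[382. 186.] 1596 z 0.0612 [ 536.2 -206. ] [ 57.1 172.3] 77.2
[537. 235.] 3197 z 0.0565 [ 411.5 -590.4] [196.6 142.1] 13.7
[291. 236.] 91 z 0.0582 [410.5  15.2] [29.3 29.1] 1.1
tray ((400.3238525390625, 284.0636901855469), (400.19940185546875, 248.65570068359375), 0.31516510248184204) [0.20001593 0.16005424 0.02206352] [0.59997091 0.40911839 0.03976014]
(341, 183) [ 0.542 -0.106  0.06 ]
(186, 210) [0.48  0.284 0.005]
(320, 230) [ 0.431 -0.057  0.013]
(339, 113) [ 0.716 -0.101  0.078]
(374, 122) [ 0.692 -0.186  0.082]
(291, 233) [0.415 0.015 0.079]
(251, 123) [0.692 0.118 0.067]
tr 0.69 [382. 187.] [ 535.4 -206. ] [ 57.  170.7] 77.1
tr 0.45 [250. 128.] [687.2 120.3] [48.7 47.7] 30.6
platter 0.6 [324. 191.] [ 0.538 -0.101  0.016] [ 0.548 -0.103  0.03 ] 0.063
vial_a 0.72 [336. 120.] [ 0.712 -0.102  0.056] [ 0.719 -0.103  0.05 ] 0.085
vial_a 0.62 [372. 130.] [ 0.688 -0.189  0.055] [ 0.692 -0.194  0.05 ] 0.086
vial_a 0.59 [290. 233.] [0.408 0.015 0.062] [0.41  0.015 0.053] 0.088
vial_a 0.59 [381. 188.] [ 0.531 -0.203  0.059] [ 0.54  -0.205  0.039] 0.069
jar 0.91 [249. 128.] [0.68  0.118 0.057] [0.685 0.119 0.041] 0.076
tray 0.8 [185. 213.] [0.48  0.285 0.007] [0.478 0.285 0.014] 0.036
```

Call:
move_arm:
  series:
    - [[0, 0, -0.49, 0.55, 0.69, -0.16, 1], [0, 0, -0.49, 0.55, 0.69, -0.16, 1], [0, 0, -0.49, 0.55, 0.69, -0.16, 1], [0, 0, -0.49, 0.55, 0.69, -0.16, 1], [0, 0, -0.49, 0.55, 0.69, -0.16, 1], [0, 0, -0.49, 0.55, 0.69, -0.16, 1], [0, 0, -0.49, 0.55, 0.69, -0.16, 1], [0, 0, -0.49, 0.55, 0.69, -0.16, 1], [0, 0, -0.49, 0.55, 0.69, -0.16, 1]]

```text
time_s: 1.48
tcp_pos: [0.5418, -0.196, 0.2048]
ee_rot: [[0.003, 0.249, 0.969], [-0.005, 0.969, -0.249], [-1.0, -0.004, 0.004]]
wrist_force: [1.4, -0.7, 0.2]
gripper_width: 1.002
```

```bash
cat >> h.py <<'E'
import sys
def go(x,y,z,yaw,tilt=0):
    """print remaining shift/turn units to tcp goal; yaw=heading of tool y axis"""
    from scipy.spatial.transform import Rotation as Ro
    s=r.sense();p=np.array(s['tcp_pos']);R=np.array(s['ee_rot'])
    a=np.radians(yaw);X=np.array([0,0,-1.]);Y=np.array([np.cos(a),np.sin(a),0]);G=np.stack([X,Y,np.cross(X,Y)],1)
    rv=np.degrees(Ro.from_matrix(G@R.T).as_rotvec())
    print('t',round(s['time_s'],2),'tcp',p.round(4),'yaw',np.degrees(np.arctan2(R[1,1],R[0,1])).round(2),'w',round(s['gripper_width'],3),'F',np.round(s['wrist_force'],2),'M',np.round(s['moment'],3))
    print('turn',(rv/8).round(3),'shift',((np.array([x,y,z])-p)/.06).round(3))
E
python3 -c "
from h import *
go(.536,-.206,.094,77.2)"
```

```text
t 1.48 tcp [ 0.5418 -0.196   0.2048] yaw 75.6 w 1.002 F [ 1.44 -0.66  0.15] M [-0.128 -0.091  0.025]
turn [0.032 0.025 0.2  ] shift [-0.097 -0.167 -1.847]
```

Call:
move_arm:
  series:
    - [[0.03, 0.02, 0.2, -0.1, -0.16, -0.4, 1], [0, 0, 0, 0, 0, -0.5, 1]]

```text
time_s: 1.72
tcp_pos: [0.54, -0.202, 0.1513]
ee_rot: [[0.007, 0.214, 0.977], [-0.001, 0.977, -0.214], [-1.0, 0.0, 0.007]]
wrist_force: [0.8, 1.2, 0.4]
gripper_width: 0.998
```

```bash
python3 -c "
from h import *
go(.536,-.206,.094,77.2)"
```

```text
t 1.73 tcp [ 0.54   -0.202   0.1513] yaw 77.66 w 0.998 F [0.79 1.16 0.37] M [-0.083  0.015 -0.006]
turn [ 0.008  0.049 -0.057] shift [-0.067 -0.066 -0.955]
```

Call:
move_arm:
  series:
    - [[0, 0.05, -0.05, -0.07, -0.07, -0.4, 1], [0, 0, 0, 0, 0, -0.35, 1], [0, 0, 0, 0, 0, -0.1, 1], [0, 0, 0, 0, 0, 0, 1]]

```text
time_s: 2.22
tcp_pos: [0.5354, -0.2058, 0.0972]
ee_rot: [[-0.004, 0.22, 0.976], [-0.001, 0.976, -0.22], [-1.0, -0.002, -0.003]]
wrist_force: [-0.1, 0.2, 0.4]
gripper_width: 1.0
```

```bash
python3 -c "
from h import *
go(.536,-.206,.094,77.2)"
```

```text
t 2.23 tcp [ 0.5354 -0.2058  0.0972] yaw 77.31 w 1.0 F [-0.1   0.2   0.37] M [ 0.005  0.006 -0.014]
turn [ 0.007 -0.025 -0.014] shift [ 0.01  -0.003 -0.053]
```

Call:
move_arm:
  series:
    - [[0, 0, 0, 0, 0, -0.05, 0], [0, 0, 0, 0, 0, 0, 0], [0, 0, 0, 0, 0, 0, 0], [0, 0, 0, 0, 0, 0, 0], [0, 0, 0, 0, 0, 0, 0]]

```text
time_s: 2.85
tcp_pos: [0.5368, -0.2057, 0.0965]
ee_rot: [[0.002, 0.22, 0.976], [-0.001, 0.976, -0.22], [-1.0, -0.001, 0.002]]
wrist_force: [-0.4, -0.8, -2.5]
gripper_width: 0.639
```

```bash
python3 -c "
from h import *
go(.536,-.206,.25,77.2)"
```

```text
t 2.85 tcp [ 0.5368 -0.2057  0.0965] yaw 77.32 w 0.639 F [-0.42 -0.78 -2.51] M [-0.259 -0.118 -0.005]
turn [ 0.01   0.013 -0.015] shift [-0.014 -0.004  2.558]
```

Call:
move_arm:
  series:
    - [[0, 0, 0, 0, 0, 0.2, 0], [0, 0, 0, 0, 0, 0.5, 0], [0, 0, 0, 0, 0, 0.8, 0], [0, 0, 0, 0, 0, 0.7, 0], [0, 0, 0, 0, 0, 0.3, 0], [0, 0, 0, 0, 0, 0, 0], [0, 0, 0, 0, 0, 0, 0]]

```text
time_s: 3.72
tcp_pos: [0.5291, -0.2042, 0.2457]
ee_rot: [[-0.016, 0.224, 0.975], [0.005, 0.975, -0.223], [-1.0, 0.001, -0.017]]
wrist_force: [-0.1, 0.8, -7.0]
gripper_width: 0.642
```

```bash
python3 -c "
from h import *
go(.536,-.206,.24,77.2)
s=r.sense();print(np.dot(s['moment'],[.22,.976,0]))"
```

```text
t 3.73 tcp [ 0.5291 -0.2042  0.2457] yaw 77.08 w 0.642 F [-0.13  0.78 -6.98] M [-0.061 -0.066 -0.029]
turn [-0.035 -0.115  0.014] shift [ 0.115 -0.029 -0.095]
-0.07768659574998693
```

Call:
move_arm:
  series:
    - [[0.1, 0.48, 0, 0, 0, 0, 0], [0.2, 0.9, 0, 0, 0, 0, 0], [0.2, 0.9, 0, 0, 0, 0, 0], [0.2, 0.9, 0, 0, 0, 0, 0], [0.1, 0.5, 0, 0, 0, 0, 0], [0, 0, 0, 0, 0, 0, 0], [0, 0, 0, 0, 0, 0, 0], [0, 0, 0, 0, 0, 0, 0], [0, 0, 0, 0, 0, 0, 0], [0, 0, 0, 0, 0, 0, 0]]

```text
time_s: 4.97
tcp_pos: [0.5273, -0.2031, 0.235]
ee_rot: [[-0.521, 0.225, 0.823], [0.118, 0.974, -0.192], [-0.845, -0.002, -0.534]]
wrist_force: [-0.2, -0.1, -5.8]
gripper_width: 0.643
```

```bash
python3 -c "
from h import *
go(.536,-.206,.24,77.2)
s=r.sense();print(np.dot(s['moment'],[.22,.976,0]))"
```

```text
t 4.97 tcp [ 0.5273 -0.2031  0.235 ] yaw 76.98 w 0.643 F [-0.19 -0.13 -5.79] M [-0.503 -1.946  0.007]
turn [-0.885 -3.937  0.032] shift [ 0.145 -0.049  0.083]
-2.0100081832753176
```

Call:
move_arm:
  series:
    - [[-0.1, -0.44, 0, 0, 0, 0, 0], [-0.2, -0.9, 0, 0, 0, 0, 0], [-0.2, -0.9, 0, 0, 0, 0, 0], [-0.2, -0.9, 0, 0, 0, 0, 0], [-0.15, -0.6, 0, 0, 0, 0, 0], [0, 0, 0, 0, 0, 0, 0], [0, 0, 0, 0, 0, 0, 0], [0, 0, 0, 0, 0, 0, 0]]

```text
time_s: 5.98
tcp_pos: [0.5232, -0.2027, 0.236]
ee_rot: [[-0.023, 0.226, 0.974], [0.004, 0.974, -0.225], [-1.0, -0.001, -0.024]]
wrist_force: [0.7, -0.6, -6.0]
gripper_width: 0.645
```

```bash
python3 -c "
from h import *
go(.536,-.206,.24,77.2)
s=r.sense();print(np.dot(s['moment'],[.22,.976,0]))"
```

```text
t 5.97 tcp [ 0.5232 -0.2027  0.236 ] yaw 76.97 w 0.645 F [ 0.72 -0.57 -5.97] M [-0.06  -0.066  0.001]
turn [-0.03  -0.168  0.029] shift [ 0.213 -0.055  0.066]
-0.0774659334637623
```

Call:
move_arm:
  series:
    - [[-0.12, -0.5, 0, 0.05, 0, 0, 0], [-0.2, -0.9, 0, 0.05, 0, 0, 0], [-0.2, -0.9, 0, 0.05, 0, 0, 0], [-0.2, -0.9, 0, 0.05, 0, 0, 0], [-0.15, -0.6, 0, 0, 0, 0, 0], [0, 0, 0, 0, 0, 0, 0], [0, 0, 0, 0, 0, 0, 0], [0, 0, 0, 0, 0, 0, 0], [0, 0, 0, 0, 0, 0, 0], [0, 0, 0, 0, 0, 0, 0]]

```text
time_s: 7.22
tcp_pos: [0.5382, -0.2043, 0.2326]
ee_rot: [[0.479, 0.229, 0.847], [-0.117, 0.973, -0.197], [-0.87, -0.005, 0.493]]
wrist_force: [-0.8, -0.7, -6.0]
gripper_width: 0.639
```

```bash
python3 -c "
from h import *
go(.536,-.206,.24,77.2)
s=r.sense();print(np.dot(s['moment'],[.22,.976,0]),s['ee_rot'][2])"
```

```text
t 7.22 tcp [ 0.5382 -0.2043  0.2326] yaw 76.77 w 0.639 F [-0.83 -0.65 -5.96] M [ 0.399  1.755 -0.011]
turn [0.865 3.592 0.043] shift [-0.037 -0.028  0.123]
1.8008712662856197 [-0.869844   -0.00490939  0.49330245]
```

Call:
move_arm:
  series:
    - [[0.1, 0.44, 0, 0, 0, 0, 0], [0.2, 0.9, 0, 0, 0, 0, 0], [0.2, 0.9, 0, 0, 0, 0, 0], [0.2, 0.8, 0, 0, 0, 0, 0], [0.1, 0.3, 0, 0, 0, 0, 0], [0, 0, 0, 0, 0, 0, 0], [0, 0, 0, 0, 0, 0, 0], [0, 0, 0, 0, 0, 0, 0]]

```text
time_s: 8.22
tcp_pos: [0.542, -0.2032, 0.2342]
ee_rot: [[0.034, 0.225, 0.974], [-0.003, 0.974, -0.225], [-0.999, 0.005, 0.034]]
wrist_force: [0.1, -0.1, -5.9]
gripper_width: 0.639
```

```bash
cat >>h.py <<'E'
def mom():
    m=[];z=[]
    s=r.sense();R=np.array(s['ee_rot']);t=R[2,2];M=np.dot(s['moment'],R[:,1]);print('M',round(M,3),'sin',round(t,4),'corrected',round(M-3.75*t,4))
E
python3 -c "
from h import *
go(.536,-.206,.24,77.2);mom()"
```

```text
t 8.22 tcp [ 0.542  -0.2032  0.2342] yaw 77.02 w 0.639 F [ 0.05 -0.13 -5.85] M [-0.026  0.073  0.001]
turn [0.02  0.245 0.023] shift [-0.099 -0.047  0.097]
M 0.065 sin 0.0339 corrected -0.062
```

Call:
move_arm:
  series:
    - [[0.02, 0.24, 0, 0, 0, 0, 0], [0, 0, 0, 0, 0, 0, 0], [0, 0, 0, 0, 0, 0, 0], [0, 0, 0, 0, 0, 0, 0]]

```text
time_s: 8.72
tcp_pos: [0.5411, -0.2029, 0.2347]
ee_rot: [[0.003, 0.225, 0.974], [-0.0, 0.974, -0.225], [-1.0, 0.001, 0.003]]
wrist_force: [0.0, -0.9, -5.8]
gripper_width: 0.64
```

```bash
python3 -c "
from h import *
go(.536,-.206,.24,77.2);mom()"
```

```text
t 8.72 tcp [ 0.5411 -0.2029  0.2347] yaw 77.02 w 0.64 F [ 0.02 -0.88 -5.83] M [-0.021 -0.123 -0.018]
turn [0.    0.022 0.022] shift [-0.084 -0.051  0.088]
M -0.124 sin 0.003 corrected -0.1357
```

```bash
python3 -c "
from h import *
for i in range(5): viewer.capture('top');mom()
go(.536,-.206,.24,77.2)"
```

```text
M -0.094 sin 0.0029 corrected -0.105
M -0.063 sin 0.0029 corrected -0.0734
M -0.075 sin 0.0027 corrected -0.0852
M -0.1 sin 0.0028 corrected -0.1102
M -0.091 sin 0.0027 corrected -0.1011
t 8.97 tcp [ 0.5412 -0.203   0.2346] yaw 77.02 w 0.644 F [ 0.77  0.33 -5.81] M [-0.073 -0.076 -0.026]
turn [0.    0.02  0.022] shift [-0.086 -0.051  0.089]
```

Call:
move_arm:
  series:
    - [[0.1, 0.48, 0, 0, 0, 0, 0], [0.2, 0.9, 0, 0, 0, 0, 0], [0.2, 0.9, 0, 0, 0, 0, 0], [0.2, 0.9, 0, 0, 0, 0, 0], [0.1, 0.3, 0, 0, 0, 0, 0], [0, 0, 0, 0, 0, 0, 0], [0, 0, 0, 0, 0, 0, 0], [0, 0, 0, 0, 0, 0, 0], [0, 0, 0, 0, 0, 0, 0], [-0.1, -0.44, 0, 0, 0, 0, 0], [-0.2, -0.9, 0, 0, 0, 0, 0], [-0.2, -0.9, 0, 0, 0, 0, 0], [-0.2, -0.85, 0, 0, 0, 0, 0], [-0.08, -0.4, 0, 0, 0, 0, 0], [0, 0, 0, 0, 0, 0, 0], [0, 0, 0, 0, 0, 0, 0]]

```text
time_s: 10.98
tcp_pos: [0.539, -0.2024, 0.2364]
ee_rot: [[0.01, 0.222, 0.975], [0.002, 0.975, -0.222], [-1.0, 0.004, 0.009]]
wrist_force: [0.4, -0.2, -5.8]
gripper_width: 0.645
```

```bash
python3 -c "
from h import *
go(.536,-.206,.24,77.2);mom()"
```

```text
t 10.97 tcp [ 0.539  -0.2024  0.2364] yaw 77.18 w 0.645 F [ 0.36 -0.18 -5.75] M [-0.059  0.058  0.016]
turn [-0.013  0.07   0.002] shift [-0.051 -0.059  0.061]
M 0.043 sin 0.0091 corrected 0.0092
```

Call:
move_arm:
  series:
    - [[0, 0.05, 0, 0, 0, 0, 0], [0, 0, 0, 0, 0, 0, 0], [0, 0, 0, 0, 0, 0, 0]]

```text
time_s: 11.35
tcp_pos: [0.5396, -0.2026, 0.2356]
ee_rot: [[-0.001, 0.222, 0.975], [0.002, 0.975, -0.222], [-1.0, 0.002, -0.001]]
wrist_force: [0.2, -0.6, -5.4]
gripper_width: 0.64
```

```bash
python3 -c "
from h import *
for i in range(5): viewer.capture('top');mom()
go(.536,-.206,.24,77.2)
go(.48,.232,.24,90)"
```

```text
M 0.08 sin -0.0011 corrected 0.0842
M 0.087 sin -0.001 corrected 0.0911
M -0.011 sin -0.0009 corrected -0.0079
M 0.055 sin -0.0007 corrected 0.0582
M 0.071 sin -0.0007 corrected 0.0734
t 11.6 tcp [ 0.5394 -0.2025  0.2358] yaw 77.18 w 0.641 F [ 0.66  0.09 -6.16] M [-0.061  0.087 -0.02 ]
turn [-0.015 -0.001  0.003] shift [-0.056 -0.058  0.07 ]
t 11.6 tcp [ 0.5394 -0.2025  0.2358] yaw 77.18 w 0.641 F [ 0.66  0.09 -6.16] M [-0.061  0.087 -0.02 ]
turn [-0.014 -0.003  1.603] shift [-0.99   7.242  0.07 ]
```

The moment changed by about 0.155 N m between the two tips, so the right-hand cassette is loose. I'm taking it to the tray.

Call:
move_arm:
  series:
    - [[0, 0, 0.1, -0.05, 0.4, 0, 0], [0, 0, 0.16, -0.1, 0.8, 0, 0], [0, 0, 0.16, -0.1, 0.95, 0, 0], [0, 0, 0.16, -0.1, 0.95, 0, 0], [0, 0, 0.16, -0.1, 0.95, 0, 0], [0, 0, 0.16, -0.1, 0.95, 0, 0], [0, 0, 0.16, -0.1, 0.95, 0, 0], [0, 0, 0.16, -0.1, 0.95, 0, 0], [0, 0, 0.16, -0.1, 0.95, -0.2, 0], [0, 0, 0.1, -0.1, 0.7, -0.3, 0], [0, 0, 0.1, -0.1, 0.2, -0.4, 0], [0, 0, 0, 0, 0, -0.3, 0]]

```text
time_s: 13.1
tcp_pos: [0.4747, 0.3414, 0.1673]
ee_rot: [[0.014, -0.005, 1.0], [0.012, 1.0, 0.004], [-1.0, 0.012, 0.014]]
wrist_force: [0.3, -0.1, -6.1]
gripper_width: 0.645
```

```bash
python3 -c "
from h import *
go(.479,.336,.0865,90)"
```

```text
t 13.1 tcp [0.4747 0.3414 0.1673] yaw 90.27 w 0.645 F [ 0.32 -0.14 -6.12] M [-0.135  0.102  0.032]
turn [-0.084  0.102 -0.033] shift [ 0.072 -0.09  -1.347]
```

Call:
move_arm:
  series:
    - [[-0.08, 0.1, -0.03, 0.07, -0.09, -0.3, 0], [0, 0, 0, 0, 0, -0.4, 0], [0, 0, 0, 0, 0, -0.3, 0], [0, 0, 0, 0, 0, -0.1, 0], [0, 0, 0, 0, 0, 0, 0]]

```text
time_s: 13.72
tcp_pos: [0.4809, 0.3346, 0.0979]
ee_rot: [[-0.002, 0.001, 1.0], [-0.002, 1.0, -0.001], [-1.0, -0.002, -0.002]]
wrist_force: [-0.8, 0.0, -5.9]
gripper_width: 0.644
```

```bash
python3 -c "
from h import *
go(.479,.336,.0865,90)"
```

```text
t 13.72 tcp [0.4809 0.3346 0.0979] yaw 89.93 w 0.644 F [-0.81  0.02 -5.94] M [-0.039  0.054 -0.017]
turn [ 0.017 -0.011  0.008] shift [-0.031  0.023 -0.191]
```

Call:
move_arm:
  series:
    - [[0, 0, 0, 0, 0, -0.14, 0], [0, 0, 0, 0, 0, -0.06, 0], [0, 0, 0, 0, 0, -0.03, 0]]

```text
time_s: 14.1
tcp_pos: [0.482, 0.3353, 0.0855]
ee_rot: [[0.001, 0.001, 1.0], [0.0, 1.0, -0.001], [-1.0, 0.0, 0.001]]
wrist_force: [-3.6, -0.7, 4.9]
gripper_width: 0.639
```

```bash
python3 -c "
from h import *
go(.479,.336,.0865,90)"
```

```text
t 14.1 tcp [0.482  0.3353 0.0855] yaw 89.95 w 0.639 F [-3.64 -0.7   4.93] M [-0.466  0.946 -0.018]
turn [-0.003  0.01   0.007] shift [-0.05   0.011  0.016]
```

Call:
move_arm:
  series:
    - [[0, 0, 0, 0, 0, 0, 0.85], [0, 0, 0, 0, 0, 0, 0.85], [0, 0, 0, 0, 0, 0, 0.85], [0, 0, 0, 0, 0, 0.5, 0.85], [0, 0, 0, 0, 0, 0.8, 0.85], [0, 0, 0, 0, 0, 0.6, 1], [0, 0, 0, 0, -0.2, 0, 1]]

```text
time_s: 14.98
tcp_pos: [0.4848, 0.3262, 0.208]
ee_rot: [[0.011, -0.003, 1.0], [0.008, 1.0, 0.003], [-1.0, 0.008, 0.011]]
wrist_force: [-0.7, 0.4, -1.1]
gripper_width: 0.968
```

```bash
python3 -c "
from h import *
go(.5437,-.1064,.0965,77.2)"
```

```text
t 14.97 tcp [0.4848 0.3262 0.208 ] yaw 90.17 w 0.968 F [-0.66  0.36 -1.07] M [-0.05   0.073 -0.015]
turn [-0.048  0.087 -1.621] shift [ 0.982 -7.211 -1.858]
```

Call:
move_arm:
  series:
    - [[0, 0.02, -0.1, 0.08, -0.5, 0, 1], [0, 0.02, -0.2, 0.12, -0.9, 0, 1], [0, 0.02, -0.2, 0.12, -0.95, 0, 1], [0, 0, -0.2, 0.12, -0.95, 0, 1], [0, 0, -0.2, 0.12, -0.95, 0, 1], [0, 0, -0.2, 0.12, -0.95, 0, 1], [0, 0, -0.2, 0.12, -0.95, -0.1, 1], [0, 0, -0.2, 0.12, -0.7, -0.3, 1], [0, 0, -0.1, 0.05, -0.2, -0.4, 1], [0, 0, 0, 0, 0, -0.2, 1]]

```text
time_s: 16.23
tcp_pos: [0.5381, -0.1139, 0.1416]
ee_rot: [[0.0, 0.227, 0.974], [0.007, 0.974, -0.227], [-1.0, 0.007, -0.001]]
wrist_force: [0.6, 0.8, 0.1]
gripper_width: 0.997
```

```bash
python3 -c "
from h import *
go(.5437,-.1064,.0965,77.2)"
```

```text
t 16.23 tcp [ 0.5381 -0.1139  0.1416] yaw 76.86 w 0.997 F [0.56 0.82 0.14] M [ 0.015 -0.071 -0.01 ]
turn [-0.048  0.001  0.043] shift [ 0.093  0.125 -0.752]
```

Call:
move_arm:
  series:
    - [[-0.04, 0, 0.04, 0.09, 0.12, 0, 1], [0, 0, 0, 0, 0, -0.3, 1], [0, 0, 0, 0, 0, -0.3, 1], [0, 0, 0, 0, 0, -0.08, 1]]

```text
time_s: 16.73
tcp_pos: [0.5456, -0.1023, 0.1017]
ee_rot: [[0.004, 0.215, 0.977], [0.0, 0.977, -0.215], [-1.0, 0.001, 0.004]]
wrist_force: [0.1, 0.4, -0.3]
gripper_width: 0.998
```

```bash
python3 -c "
from h import *
go(.5437,-.1064,.0965,77.2)"
```

```text
t 16.73 tcp [ 0.5456 -0.1023  0.1017] yaw 77.61 w 0.998 F [ 0.12  0.4  -0.34] M [-0.085 -0.014  0.031]
turn [-0.     0.027 -0.051] shift [-0.031 -0.069 -0.086]
```

Call:
move_arm:
  series:
    - [[0, 0.02, -0.05, -0.03, -0.06, -0.07, 1], [0, 0, 0, 0, 0, 0, 0], [0, 0, 0, 0, 0, 0, 0], [0, 0, 0, 0, 0, 0, 0], [0, 0, 0, 0, 0, 0, 0], [0, 0, 0, 0, 0, 0, 0]]

```text
time_s: 17.48
tcp_pos: [0.5454, -0.1048, 0.1]
ee_rot: [[0.006, 0.219, 0.976], [0.0, 0.976, -0.219], [-1.0, 0.001, 0.006]]
wrist_force: [0.1, 0.3, -1.2]
gripper_width: 0.644
```

```bash
python3 -c "
from h import *
go(.5437,-.1064,.0965,77.2)"
```

```text
t 17.48 tcp [ 0.5454 -0.1048  0.1   ] yaw 77.34 w 0.644 F [ 0.1   0.28 -1.24] M [ 0.094 -0.133  0.   ]
turn [ 0.     0.042 -0.017] shift [-0.028 -0.027 -0.058]
```

Call:
move_arm:
  series:
    - [[0, 0.03, 0, 0, 0, 0.2, 0], [0, 0, 0, 0, 0, 0.5, 0], [0, 0, 0, 0, 0, 0.8, 0], [0, 0, 0, 0, 0, 0.7, 0], [0, 0, 0, 0, 0, 0.2, 0], [0.1, 0.48, 0, 0, 0, 0, 0], [0.2, 0.9, 0, 0, 0, 0, 0], [0.2, 0.9, 0, 0, 0, 0, 0], [0.2, 0.9, 0, 0, 0, 0, 0], [0.1, 0.3, 0, 0, 0, 0, 0], [0, 0, 0, 0, 0, 0, 0], [0, 0, 0, 0, 0, 0, 0], [0, 0, 0, 0, 0, 0, 0], [0, 0, 0, 0, 0, 0, 0], [0, 0, 0, 0, 0, 0, 0]]

```text
time_s: 19.35
tcp_pos: [0.5358, -0.1027, 0.2348]
ee_rot: [[-0.497, 0.225, 0.838], [0.118, 0.974, -0.192], [-0.86, 0.004, -0.511]]
wrist_force: [-0.5, -0.5, -4.5]
gripper_width: 0.642
```

```bash
python3 -c "
from h import *
go(.5437,-.1064,.24,77.2);mom()"
```

```text
t 19.35 tcp [ 0.5358 -0.1027  0.2348] yaw 76.99 w 0.642 F [-0.47 -0.46 -4.55] M [-0.495 -1.79   0.053]
turn [-0.883 -3.737  0.019] shift [ 0.132 -0.061  0.086]
M -1.856 sin -0.5108 corrected 0.0598
```

Call:
move_arm:
  series:
    - [[-0.1, -0.44, 0, 0, 0, 0, 0], [-0.2, -0.9, 0, 0, 0, 0, 0], [-0.2, -0.9, 0, 0, 0, 0, 0], [-0.2, -0.85, 0, 0, 0, 0, 0], [-0.08, -0.35, 0, 0, 0, 0, 0], [0, 0, 0, 0, 0, 0, 0], [0, 0, 0, 0, 0, 0, 0]]

```text
time_s: 20.23
tcp_pos: [0.5321, -0.1026, 0.2358]
ee_rot: [[-0.035, 0.222, 0.974], [0.012, 0.975, -0.222], [-0.999, 0.004, -0.037]]
wrist_force: [-0.2, 0.3, -5.0]
gripper_width: 0.638
```

```bash
python3 -c "
from h import *
go(.5437,-.1064,.24,77.2);mom()"
```

```text
t 20.23 tcp [ 0.5321 -0.1026  0.2358] yaw 77.15 w 0.638 F [-0.18  0.26 -5.03] M [-0.069 -0.069 -0.029]
turn [-0.089 -0.251  0.006] shift [ 0.194 -0.063  0.07 ]
M -0.083 sin -0.0369 corrected 0.0556
```

Call:
move_arm:
  series:
    - [[-0.09, -0.23, 0, 0, 0, 0, 0], [0, 0, 0, 0, 0, 0, 0], [0, 0, 0, 0, 0, 0, 0], [0, 0, 0, 0, 0, 0, 0]]

```text
time_s: 20.72
tcp_pos: [0.5328, -0.1029, 0.2349]
ee_rot: [[-0.008, 0.223, 0.975], [0.0, 0.975, -0.223], [-1.0, -0.002, -0.008]]
wrist_force: [1.3, -0.1, -6.0]
gripper_width: 0.646
```

```bash
python3 -c "
from h import *
for i in range(6): viewer.capture('top');mom()
go(.5437,-.1064,.24,77.2)"
```

```text
M -0.007 sin -0.0074 corrected 0.0212
M 0.006 sin -0.0073 corrected 0.0333
M 0.007 sin -0.0071 corrected 0.0341
M 0.017 sin -0.007 corrected 0.0436
M 0.022 sin -0.007 corrected 0.0476
M 0.01 sin -0.0069 corrected 0.0359
t 21.02 tcp [ 0.5325 -0.1028  0.2351] yaw 77.11 w 0.642 F [ 1.15 -0.12 -5.87] M [-0.02   0.015 -0.042]
turn [ 0.    -0.051  0.011] shift [ 0.186 -0.06   0.082]
```

+0.036 after the first tip. Now the other way.

Call:
move_arm:
  series:
    - [[-0.12, -0.5, 0, 0.05, 0, 0, 0], [-0.2, -0.9, 0, 0.05, 0, 0, 0], [-0.2, -0.9, 0, 0.05, 0, 0, 0], [-0.2, -0.9, 0, 0, 0, 0, 0], [-0.1, -0.4, 0, 0, 0, 0, 0], [0, 0, 0, 0, 0, 0, 0], [0, 0, 0, 0, 0, 0, 0], [0, 0, 0, 0, 0, 0, 0], [0, 0, 0, 0, 0, 0, 0], [0, 0, 0, 0, 0, 0, 0], [0.1, 0.44, 0, 0, 0, 0, 0], [0.2, 0.9, 0, 0, 0, 0, 0], [0.2, 0.9, 0, 0, 0, 0, 0], [0.2, 0.8, 0, 0, 0, 0, 0], [0.1, 0.4, 0, 0, 0, 0, 0], [0, 0, 0, 0, 0, 0, 0], [0, 0, 0, 0, 0, 0, 0]]

```text
time_s: 23.15
tcp_pos: [0.5473, -0.1073, 0.239]
ee_rot: [[-0.0, 0.224, 0.975], [-0.008, 0.975, -0.224], [-1.0, -0.008, 0.001]]
wrist_force: [0.3, 0.5, -6.5]
gripper_width: 0.641
```

```bash
python3 -c "
from h import *
go(.5437,-.1064,.24,77.2);mom()"
```

```text
t 23.15 tcp [ 0.5473 -0.1073  0.239 ] yaw 77.04 w 0.641 F [ 0.27  0.49 -6.46] M [-0.026 -0.061  0.047]
turn [ 0.056 -0.002  0.02 ] shift [-0.06   0.015  0.017]
M -0.066 sin 0.0015 corrected -0.0714
```

Call:
move_arm:
  series:
    - [[0.05, 0, 0, 0, 0, 0, 0], [0, 0, 0, 0, 0, 0, 0], [0, 0, 0, 0, 0, 0, 0]]

```text
time_s: 23.52
tcp_pos: [0.5463, -0.1071, 0.2393]
ee_rot: [[0.001, 0.224, 0.975], [-0.0, 0.975, -0.224], [-1.0, 0.0, 0.001]]
wrist_force: [0.3, 0.2, -5.8]
gripper_width: 0.641
```

```bash
python3 -c "
from h import *
for i in range(6): viewer.capture('top');mom()
go(.5437,-.1064,.24,77.2)
go(.48,.232,.24,90)"
```

```text
M -0.063 sin 0.001 corrected -0.0669
M -0.137 sin 0.001 corrected -0.1407
M -0.099 sin 0.001 corrected -0.1022
M -0.131 sin 0.0009 corrected -0.1346
M -0.13 sin 0.0008 corrected -0.1332
M -0.111 sin 0.0008 corrected -0.1141
t 23.82 tcp [ 0.5465 -0.1071  0.2391] yaw 77.06 w 0.641 F [ 0.71 -0.28 -4.59] M [-0.057 -0.101 -0.018]
turn [0.002 0.005 0.017] shift [-0.047  0.012  0.014]
t 23.82 tcp [ 0.5465 -0.1071  0.2391] yaw 77.06 w 0.641 F [ 0.71 -0.28 -4.59] M [-0.057 -0.101 -0.018]
turn [1.000e-03 6.000e-03 1.617e+00] shift [-1.109  5.652  0.014]
```

The change is about 0.15 N m, so the middle cassette is loose too. I'm putting it in the near lane of the tray.

Call:
move_arm:
  series:
    - [[0, 0, 0.15, -0.1, 0.4, 0, 0], [0, 0, 0.22, -0.15, 0.8, 0, 0], [0, 0, 0.22, -0.15, 0.9, 0, 0], [0, 0, 0.22, -0.15, 0.9, 0, 0], [0, 0, 0.22, -0.15, 0.9, 0, 0], [0, 0, 0.22, -0.15, 0.9, 0, 0], [0, 0, 0.2, -0.1, 0.6, -0.2, 0], [0, 0, 0.1, -0.05, 0.15, -0.4, 0], [0, 0, 0, 0, 0, -0.4, 0], [0, 0, 0, 0, 0, -0.2, 0]]

```text
time_s: 25.08
tcp_pos: [0.4857, 0.238, 0.1682]
ee_rot: [[0.01, 0.001, 1.0], [0.005, 1.0, -0.001], [-1.0, 0.005, 0.01]]
wrist_force: [-0.4, -0.9, -6.3]
gripper_width: 0.638
```

```bash
python3 -c "
from h import *
go(.479,.231,.09,90)"
```

```text
t 25.07 tcp [0.4857 0.238  0.1682] yaw 89.94 w 0.638 F [-0.45 -0.88 -6.34] M [-0.022 -0.038  0.01 ]
turn [-0.033  0.074  0.007] shift [-0.111 -0.117 -1.303]
```

Call:
move_arm:
  series:
    - [[-0.03, 0.07, 0, -0.1, -0.11, -0.3, 0], [0, 0, 0, 0, 0, -0.4, 0], [0, 0, 0, 0, 0, -0.25, 0], [0, 0, 0, 0, 0, -0.1, 0], [0, 0, 0, 0, 0, 0, 0]]

```text
time_s: 25.7
tcp_pos: [0.4795, 0.2289, 0.1027]
ee_rot: [[-0.0, 0.003, 1.0], [-0.001, 1.0, -0.003], [-1.0, -0.001, -0.0]]
wrist_force: [0.3, 0.4, -5.9]
gripper_width: 0.639
```

```bash
python3 -c "
from h import *
go(.479,.231,.09,90)"
```

```text
t 25.7 tcp [0.4795 0.2289 0.1027] yaw 89.82 w 0.639 F [ 0.29  0.37 -5.85] M [-0.03  -0.171 -0.048]
turn [ 0.004 -0.003  0.023] shift [-0.009  0.035 -0.212]
```

Call:
move_arm:
  series:
    - [[0, 0, 0, 0, 0.03, -0.14, 0], [0, 0, 0, 0, 0, -0.06, 0], [0, 0, 0, 0, 0, -0.04, 0]]

```text
time_s: 26.08
tcp_pos: [0.4805, 0.2314, 0.089]
ee_rot: [[0.003, 0.003, 1.0], [0.002, 1.0, -0.003], [-1.0, 0.002, 0.003]]
wrist_force: [0.5, -0.1, -5.9]
gripper_width: 0.64
```

```bash
python3 -c "
from h import *
go(.479,.231,.09,90)"
```

```text
t 26.07 tcp [0.4805 0.2314 0.089 ] yaw 89.82 w 0.64 F [ 0.51 -0.07 -5.93] M [-0.118 -0.072 -0.01 ]
turn [-0.013  0.018  0.022] shift [-0.024 -0.007  0.016]
```

Not touching the floor yet, so I'll go down a little more.

Call:
move_arm:
  series:
    - [[-0.01, 0.02, 0, 0, 0, -0.04, 0], [0, 0, 0, 0, 0, -0.03, 0]]

```text
time_s: 26.32
tcp_pos: [0.4806, 0.2316, 0.0889]
ee_rot: [[0.001, 0.002, 1.0], [0.0, 1.0, -0.002], [-1.0, 0.0, 0.001]]
wrist_force: [-4.7, -2.1, 5.3]
gripper_width: 0.642
```

```bash
python3 -c "
from h import *
go(.479,.231,.09,90)"
```

```text
t 26.32 tcp [0.4806 0.2316 0.0889] yaw 89.86 w 0.642 F [-4.68 -2.1   5.31] M [-0.366  0.982 -0.143]
turn [-0.001  0.004  0.017] shift [-0.026 -0.01   0.018]
```

Call:
move_arm:
  series:
    - [[0, 0, 0, 0, 0, 0, 0.8], [0, 0, 0, 0, 0, 0, 0.8], [0, 0, 0, 0, 0, 0, 0.8], [0, 0, 0, 0, 0, 0.5, 0.8], [0, 0, 0, 0, 0, 0.8, 0.8], [0, 0, 0, 0, 0, 0.6, 1], [0, 0, -0.2, 0.15, -0.4, 0, 1], [0, 0, -0.3, 0.35, -0.8, 0, 1], [0, 0, -0.3, 0.35, -0.8, 0, 1], [0, 0, -0.3, 0.3, -0.8, -0.1, 1], [0, 0, -0.3, 0.2, -0.6, -0.3, 1], [0, 0, -0.1, 0.1, -0.2, -0.4, 1], [0, 0, 0, 0, 0, -0.2, 1]]

```text
time_s: 27.95
tcp_pos: [0.574, 0.0116, 0.1494]
ee_rot: [[0.016, 0.211, 0.977], [0.004, 0.977, -0.211], [-1.0, 0.007, 0.015]]
wrist_force: [1.1, 0.6, 0.7]
gripper_width: 1.0
```

```bash
python3 -c "
from h import *
p,d=cap('top','top1');p,d=cap('scene','sc1')
go(.5653,-.0014,.0965,77.2)"
```

```text
t 28.05 tcp [0.5734 0.0126 0.1494] yaw 77.9 w 0.997 F [-0.34 -0.41 -0.4 ] M [-0.039  0.011 -0.015]
turn [-0.023  0.102 -0.088] shift [-0.136 -0.233 -0.881]
```

View pics/top1.png

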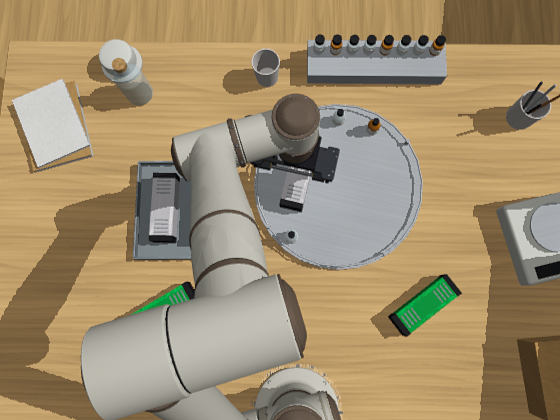

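View pics/sc1.png

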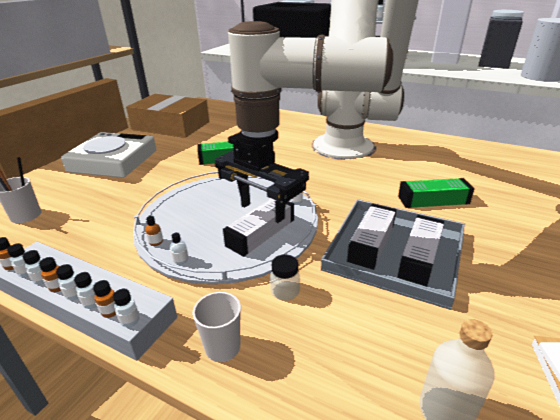

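The scene view shows both cassettes flat in the tray, at (372,235) and (422,248). The vials and the jar are still standing. 28 s are used, so I have time to test the third cassette as a control.

Call:
move_arm:
  series:
    - [[-0.02, 0.09, -0.08, -0.13, -0.22, 0, 1], [0, 0, 0, 0, 0, -0.3, 1], [0, 0, 0, 0, 0, -0.35, 1], [0, 0, 0, 0, 0, -0.1, 1], [0, 0, 0, 0, 0, 0, 1]]

```text
time_s: 28.68
tcp_pos: [0.5658, 0.0008, 0.1087]
ee_rot: [[0.008, 0.216, 0.976], [0.002, 0.976, -0.216], [-1.0, 0.003, 0.008]]
wrist_force: [-0.5, -0.1, -1.3]
gripper_width: 0.998
```

```bash
python3 -c "
from h import *
go(.5653,-.0014,.0965,77.2)"
```

```text
t 28.68 tcp [0.5658 0.0008 0.1087] yaw 77.53 w 0.998 F [-0.48 -0.08 -1.32] M [-0.082 -0.011 -0.033]
turn [-0.011  0.058 -0.041] shift [-0.008 -0.037 -0.204]
```

Call:
move_arm:
  series:
    - [[-0.01, 0.05, -0.04, -0.01, -0.04, -0.16, 1], [0, 0, 0, 0, 0, -0.05, 1], [0, 0, 0, 0, 0, 0, 0], [0, 0, 0, 0, 0, 0, 0], [0, 0, 0, 0, 0, 0, 0], [0, 0, 0, 0, 0, 0, 0], [0, 0, 0, 0, 0, 0, 0]]

```text
time_s: 29.55
tcp_pos: [0.5664, -0.0011, 0.0975]
ee_rot: [[0.005, 0.221, 0.975], [0.001, 0.975, -0.221], [-1.0, 0.002, 0.005]]
wrist_force: [0.1, -0.2, -0.7]
gripper_width: 0.642
```

```bash
python3 -c "
from h import *
go(.5653,-.0014,.0965,77.2)"
```

```text
t 29.55 tcp [ 0.5664 -0.0011  0.0975] yaw 77.22 w 0.642 F [ 0.14 -0.24 -0.67] M [-0.277 -0.044 -0.023]
turn [-0.009  0.036 -0.003] shift [-0.018 -0.005 -0.017]
```

Call:
move_arm:
  series:
    - [[0, 0.03, 0, 0, 0, 0.2, 0], [0, 0, 0, 0, 0, 0.5, 0], [0, 0, 0, 0, 0, 0.8, 0], [0, 0, 0, 0, 0, 0.7, 0], [0, 0, 0, 0, 0, 0.2, 0], [0.1, 0.48, 0, 0, 0, 0, 0], [0.2, 0.9, 0, 0, 0, 0, 0], [0.2, 0.9, 0, 0, 0, 0, 0], [0.2, 0.9, 0, 0, 0, 0, 0], [0.1, 0.3, 0, 0, 0, 0, 0], [0, 0, 0, 0, 0, 0, 0], [0, 0, 0, 0, 0, 0, 0], [0, 0, 0, 0, 0, 0, 0], [0, 0, 0, 0, 0, 0, 0], [-0.1, -0.44, 0, 0, 0, 0, 0], [-0.2, -0.9, 0, 0, 0, 0, 0], [-0.2, -0.9, 0, 0, 0, 0, 0], [-0.22, -0.9, 0, 0, 0, 0, 0], [-0.12, -0.45, 0, 0, 0, 0, 0], [0, 0, 0, 0, 0, 0, 0]]

```text
time_s: 32.05
tcp_pos: [0.5526, -0.0012, 0.2335]
ee_rot: [[-0.013, 0.224, 0.974], [0.0, 0.975, -0.224], [-1.0, -0.003, -0.013]]
wrist_force: [-0.6, 0.2, -4.3]
gripper_width: 0.644
```

```bash
python3 -c "
from h import *
go(.5653,-.0014,.24,77.2);mom()"
```

```text
t 32.05 tcp [ 0.5526 -0.0012  0.2335] yaw 77.05 w 0.644 F [-0.55  0.22 -4.28] M [-0.071 -0.055  0.015]
turn [-0.001 -0.094  0.018] shift [ 0.211 -0.004  0.109]
M -0.07 sin -0.0128 corrected -0.0215
```

Call:
move_arm:
  series:
    - [[0, -0.09, 0, 0, 0, 0, 0], [0, 0, 0, 0, 0, 0, 0], [0, 0, 0, 0, 0, 0, 0], [0, 0, 0, 0, 0, 0, 0]]

```text
time_s: 32.55
tcp_pos: [0.553, -0.0014, 0.2332]
ee_rot: [[-0.003, 0.225, 0.974], [0.0, 0.974, -0.225], [-1.0, -0.0, -0.003]]
wrist_force: [0.3, -0.0, -5.3]
gripper_width: 0.641
```

```bash
python3 -c "
from h import *
for i in range(6): viewer.capture('top');mom()
go(.5653,-.0014,.24,77.2)"
```

```text
M -0.077 sin -0.0034 corrected -0.0645
M -0.136 sin -0.0033 corrected -0.1231
M -0.074 sin -0.0033 corrected -0.0622
M -0.082 sin -0.0031 corrected -0.07
M -0.046 sin -0.0031 corrected -0.0344
M -0.028 sin -0.003 corrected -0.0165
t 32.85 tcp [ 0.5529 -0.0013  0.2334] yaw 77.01 w 0.642 F [ 0.08 -0.11 -5.8 ] M [-0.003 -0.028  0.006]
turn [-0.003 -0.021  0.024] shift [ 0.207 -0.002  0.111]
```

Call:
move_arm:
  series:
    - [[-0.12, -0.5, 0, 0.05, 0, 0, 0], [-0.2, -0.9, 0, 0.05, 0, 0, 0], [-0.2, -0.9, 0, 0.05, 0, 0, 0], [-0.2, -0.9, 0, 0, 0, 0, 0], [-0.1, -0.4, 0, 0, 0, 0, 0], [0, 0, 0, 0, 0, 0, 0], [0, 0, 0, 0, 0, 0, 0], [0, 0, 0, 0, 0, 0, 0], [0, 0, 0, 0, 0, 0, 0], [0, 0, 0, 0, 0, 0, 0], [0.1, 0.44, 0, 0, 0, 0, 0], [0.2, 0.9, 0, 0, 0, 0, 0], [0.2, 0.9, 0, 0, 0, 0, 0], [0.2, 0.8, 0, 0, 0, 0, 0], [0.1, 0.4, 0, 0, 0, 0, 0], [0, 0, 0, 0, 0, 0, 0], [0, 0, 0, 0, 0, 0, 0]]

```text
time_s: 34.98
tcp_pos: [0.569, -0.0088, 0.2383]
ee_rot: [[-0.004, 0.231, 0.973], [-0.016, 0.973, -0.231], [-1.0, -0.017, 0.0]]
wrist_force: [0.3, 0.2, -5.6]
gripper_width: 0.641
```

```bash
python3 -c "
from h import *
go(.5653,-.0014,.24,77.2);mom()"
```

```text
t 34.98 tcp [ 0.569  -0.0088  0.2383] yaw 76.66 w 0.641 F [ 0.32  0.15 -5.63] M [ 0.044 -0.028 -0.002]
turn [ 0.116 -0.025  0.067] shift [-0.062  0.123  0.028]
M -0.017 sin 0.0003 corrected -0.0183
```

Call:
move_arm:
  series:
    - [[0.11, -0.02, 0.06, -0.06, 0.12, 0, 0], [0, 0, 0, 0, 0, 0, 0], [0, 0, 0, 0, 0, 0, 0], [0, 0, 0, 0, 0, 0, 0]]

```text
time_s: 35.48
tcp_pos: [0.5638, -0.0008, 0.2386]
ee_rot: [[0.0, 0.221, 0.975], [0.0, 0.975, -0.221], [-1.0, 0.0, 0.0]]
wrist_force: [-0.0, 0.5, -5.5]
gripper_width: 0.641
```

```bash
python3 -c "
from h import *
for i in range(6): viewer.capture('top');mom()
go(.5660,-.0011,.0985,77.2)"
```

```text
M -0.017 sin 0.0003 corrected -0.0181
M -0.068 sin 0.0003 corrected -0.0687
M -0.024 sin 0.0002 corrected -0.0251
M -0.04 sin 0.0001 corrected -0.0406
M -0.051 sin 0.0001 corrected -0.0515
M -0.07 sin -0.0 corrected -0.0697
t 35.77 tcp [ 0.5639 -0.0009  0.2384] yaw 77.22 w 0.642 F [-0.27  0.21 -5.21] M [-0.115 -0.045  0.018]
turn [-0.001  0.    -0.002] shift [ 0.034 -0.003 -2.332]
```

The moment is -0.06 after one tip and -0.045 after the other, so it doesn't change and this cassette is sound. I'm putting it back in its own place.

Call:
move_arm:
  series:
    - [[0, 0, 0, 0.03, 0, -0.4, 0], [0, 0, 0, 0, 0, -0.7, 0], [0, 0, 0, 0, 0, -0.6, 0], [0, 0, 0, 0, 0, -0.2, 0], [0, 0, 0, 0, 0, -0.05, 0]]

```text
time_s: 36.4
tcp_pos: [0.5682, -0.0009, 0.1211]
ee_rot: [[0.007, 0.22, 0.975], [0.001, 0.975, -0.22], [-1.0, 0.002, 0.007]]
wrist_force: [0.9, 1.0, -4.5]
gripper_width: 0.641
```

```bash
python3 -c "
from h import *
go(.5660,-.0011,.0985,77.2)"
```

```text
t 36.4 tcp [ 0.5682 -0.0009  0.1211] yaw 77.28 w 0.641 F [ 0.86  0.96 -4.5 ] M [-0.04  -0.047 -0.029]
turn [-0.004  0.053 -0.01 ] shift [-0.037 -0.004 -0.377]
```

Call:
move_arm:
  series:
    - [[0, 0.05, -0.01, -0.03, 0, -0.2, 0], [0, 0, 0, 0, 0, -0.12, 0], [0, 0, 0, 0, 0, -0.05, 0], [0, 0, 0, 0, 0, -0.03, 0]]

```text
time_s: 36.9
tcp_pos: [0.5686, -0.0003, 0.0989]
ee_rot: [[0.007, 0.221, 0.975], [0.002, 0.975, -0.221], [-1.0, 0.003, 0.006]]
wrist_force: [-0.1, 0.3, -5.4]
gripper_width: 0.643
```

```bash
python3 -c "
from h import *
go(.5660,-.0011,.0985,77.2)"
```

```text
t 36.9 tcp [ 5.686e-01 -3.000e-04  9.890e-02] yaw 77.24 w 0.643 F [-0.05  0.26 -5.44] M [-0.041  0.016  0.015]
turn [-0.013  0.048 -0.005] shift [-0.044 -0.013 -0.007]
```

Call:
move_arm:
  series:
    - [[-0.01, 0.04, 0, 0, 0, -0.03, 0], [0, 0, 0, 0, 0, -0.03, 0]]

```text
time_s: 37.15
tcp_pos: [0.5688, -0.0003, 0.0975]
ee_rot: [[0.001, 0.22, 0.975], [-0.0, 0.975, -0.22], [-1.0, 0.0, 0.001]]
wrist_force: [-7.6, 1.3, 13.4]
gripper_width: 0.639
```

```bash
python3 -c "
from h import *
go(.5660,-.0011,.0985,77.2)"
```

```text
t 37.15 tcp [ 5.688e-01 -3.000e-04  9.750e-02] yaw 77.27 w 0.639 F [-7.59  1.31 13.44] M [ 0.616  1.932 -0.042]
turn [ 0.     0.01  -0.009] shift [-0.047 -0.013  0.017]
```

Down on the platter. Release and withdraw.

Call:
move_arm:
  series:
    - [[0, 0, 0, 0, 0, 0, 1], [0, 0, 0, 0, 0, 0, 1], [0, 0, 0, 0, 0, 0, 1], [0, 0, 0, 0, 0, 0.4, 1], [0, 0, 0, 0, 0, 0.8, 1], [0, 0, 0, 0, 0, 0.8, 1], [0, 0, 0, -0.3, -0.7, 0.5, 1], [0, 0, 0, -0.3, -0.9, 0, 1], [0, 0, 0, -0.3, -0.9, 0, 1], [0, 0, 0, -0.3, -0.9, 0, 1], [0, 0, 0, -0.3, -0.9, 0, 1], [0, 0, 0, -0.3, -0.9, 0, 1], [0, 0, 0, -0.3, -0.9, 0, 1], [0, 0, 0, -0.2, -0.5, 0, 1], [0, 0, 0, 0, 0, 0, 1], [0, 0, 0, 0, 0, 0, 1]]

```text
time_s: 39.15
tcp_pos: [0.43, -0.4077, 0.257]
ee_rot: [[0.019, 0.215, 0.977], [-0.004, 0.977, -0.215], [-1.0, 0.0, 0.02]]
wrist_force: [0.4, 0.7, -0.7]
gripper_width: 1.0
```

```bash
python3 - <<'E'
from h import *
p,d=cap('top','top2');W=cloud('top',d);p2,d2=cap('scene','sc2')
m=((W[...,2]>0.04)&(W[...,2]<0.072)).astype(np.uint8)
n,l,st,c=cv2.connectedComponentsWithStats(m)
for i in range(1,n):
    if st[i,4]<60: continue
    P=W[l==i]; q=cv2.minAreaRect((P[:,:2]*1000).astype(np.float32)); print(c[i].round(),st[i,4],'z',np.nanpercentile(P[:,2],[5,50,95]).round(4),np.round(q[0],1),np.round(q[1],1),round(q[2],1))
go(0,0,0,77)
E
```

```text
[115.  54.] 727 z [0.0504 0.0601 0.0642] [882.7 478.5] [82.2 87.8] 30.4
[376.  62.] 4132 z [0.0446 0.0493 0.0611] [ 877.7 -203.4] [359.7 103.8] 89.7
[265.  59.] 175 z [0.0423 0.0574 0.0696] [864.3  87.6] [31.  60.4] 10.1
[267.  77.] 105 z [0.0419 0.0571 0.0699] [823.6  82.8] [23.9 61.8] 5.4
[140.  93.] 168 z [0.0422 0.057  0.07  ] [779.6 411. ] [31.5 70.4] 36.7
[521. 116.] 189 z [0.0423 0.0565 0.071 ] [ 721.1 -566.3] [72.4 33. ] 48.9
[541. 111.] 63 z [0.0424 0.0566 0.0699] [ 732.9 -611. ] [22.4 23.1] 36.1
[339. 118.] 107 z [0.0425 0.0567 0.069 ] [ 716.1 -103. ] [31.3 29. ] 73.8
[251. 126.] 358 z [0.0422 0.0679 0.0711] [686.7 120. ] [50.6 51.4] 58.0
[373. 127.] 114 z [0.0426 0.0562 0.069 ] [ 692.6 -190.2] [31.4 27.7] 58.4
[299. 174.] 1571 z [0.057  0.0612 0.0648] [567.1  -1.9] [ 57.1 171.2] 77.2
[162. 207.] 1626 z [0.0454 0.0502 0.054 ] [481.3 332.9] [ 57.8 170.9] 89.4
[204. 208.] 1612 z [0.0462 0.0503 0.0539] [479.2 229.5] [ 57.6 171.4] 89.7
[291. 237.] 102 z [0.0478 0.057  0.0634] [410.3  15.3] [29.2 29.5] 3.5
[537. 260.] 1727 z [0.047  0.0544 0.0663] [ 369.9 -579.8] [127.9 103.4] 11.7
[160. 310.] 1727 z [0.0418 0.0455 0.0492] [230.9 324.4] [ 57.1 172.3] 31.5
[535. 375.] 549 z [0.0421 0.0558 0.0705] [ 101.9 -547.5] [ 71.3 185.4] 71.7
t 39.25 tcp [ 0.4303 -0.4071  0.2571] yaw 77.68 w 0.996 F [0.46 0.48 0.85] M [-0.063 -0.004 -0.075]
turn [ 0.029  0.137 -0.086] shift [-7.172  6.785 -4.286]
```

View pics/top2.png

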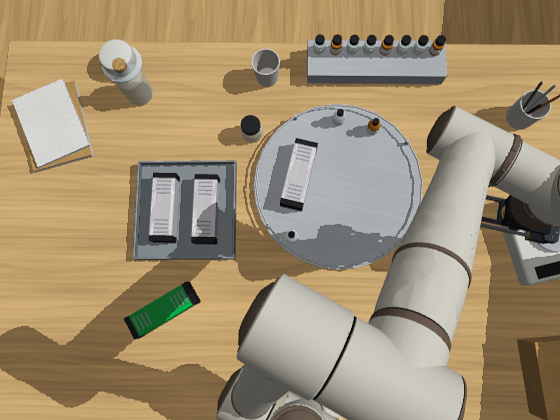

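The final view shows both loose cassettes flat in the tray, at (162,207) and (204,208). The sound one is back at (299,174), about 2 mm from where it started. The vials and the jar haven't moved, and the arm is clear.

```bash
python3 -c "
from h import *
print(r.finish_job())"
```

```text
the job is handed in; nothing more can be done
None
```

I lifted, tipped and weighed all three cassettes. Two were loose and are now in the reject tray, and the sound one is back in its place. I handed the job in at about 39 s of the 72 s allowed; the hand-in gives no verdict.

| Cassette (by start position in the top view) | Moment change between tips | Result | Where it is now |
|---|---|---|---|
| Right | about 0.155 N m | loose | tray, about 50 mm from the tray's centre |
| Middle | about 0.15 N m | loose | tray, about 55 mm from the tray's centre |
| Left | about 0.015 N m, within noise | sound | platter, about 2 mm from its start |

- **Final check from the depth image:** the two in the tray have their tops at 50 mm, which puts their middles at about 27 mm, under the 34 mm limit. The third lies on the platter at its original height and heading. The vials and jar had shifted by 1 mm or less, and nothing was touching the robot.
- **Weak readings:** single moment readings were noisy, by up to about 0.05 N m, and they changed strongly with small tilts. My first reading on the right-hand cassette was unclear for that reason, so I tipped it again, levelled it exactly and averaged several readings. No final check failed or disagreed.

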